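Chisels back in the rack by width

TASK

Put the three loose edge tools from the bench into the three empty notches of the wooden chisel rack, so that the blades grow step by step wider from the narrow chisel that already lies at one end to the wide chisel at the other. Each lies level like those two, handle in the rack's front comb (the one nearer you) and blade on the rear comb; leave the two end chisels where they are.

Things in the scene. Friction and masses are not known exactly. Their poses are not given: they have to be found in the camera images.
- rack: Fixed wooden rack, 318 wide (all in mm): two notched combs, open between. Origin on the bench under the front comb's middle; x to the rear comb (at x 150), y along the combs. 5 notches each at y -124, -62, 0, 62, 124. Front: notches 36 wide, floor z 30, teeth to 50, 22 thick. Rear: 42 wide, floor z 32, teeth to 47, 18 thick. A racked tool's origin: x 78 to 98, z 30, its y towards -x.
- chisel_narrow: Narrowest chisel: blade 6 mm wide, 230 mm long, turned wooden handle with brass ferrule and steel butt cap; already lies in one of the rack's end notches, which one varies. Origin: middle of its length, underside; y points to the butt. (Beware: a bench grinder, fixed, stands on the bench beyond about x = 0.56 m, right of y = -0.14 m, 0.3 m high.)
- chisel_2: Loose chisel, the second narrowest: blade 10 mm wide, 240 mm long. Origin: middle of its length, on the underside; y along the tool to the butt, z up. Round wooden handle, 31 mm thick, from y = +5 to the butt at +120 mm, its axis 15 mm above the origin; blade tip at y = -120. Balances near y = +40, where the handle is best gripped, across, from above. 0.18 kg.
- chisel_1: Loose chisel, the middle one: blade 18 mm wide, 270 mm long. Origin: middle of its length, on the underside; y along the tool to the butt, z up. Round wooden handle, 31 mm thick, from y = +20 to the butt at +135 mm, its axis 15 mm above the origin; blade tip at y = -135. Balances near y = +40, where the handle is best gripped, across, from above. 0.18 kg.
- gouge: Loose gouge, the second widest: blade 24 mm wide, 280 mm long. Origin: middle of its length, on the underside; y along the tool to the butt, z up. Round wooden handle, 31 mm thick, from y = +25 to the butt at +140 mm, its axis 15 mm above the origin; blade tip at y = -140. Balances near y = +40, where the handle is best gripped, across, from above. 0.18 kg.
- chisel_wide: Widest chisel: blade 32 mm wide, 250 mm long, same make as the narrowest; already lies in the other end notch of the rack. Origin: middle of its length, underside; y points to the butt.

How it is judged:
At the end, for the whole second after the job is handed in: The five tools lie level in the five notches in order of blade width (6, 10, 18, 24, 32 mm), each within 10 mm of its notch's middle and 0.08 rad of the rack's x, butt to the front, the front comb 66 to 110 mm from the origin, origin 24 to 38 mm up; all released and at rest ((((y of chisel_narrow in the frame of rack between -0.134 and -0.114 m and y of rack in the frame of chisel_narrow between 0.066 and 0.11 m and angle between the y axis of chisel_narrow and the x axis of rack, either way round below 0.08 rad and z of chisel_narrow in the frame of rack between 0.024 and 0.038 m) and (y of chisel_2 in the frame of rack between -0.072 and -0.052 m and y of rack in the frame of chisel_2 between 0.066 and 0.11 m and angle between the y axis of chisel_2 and the x axis of rack, either way round below 0.08 rad and z of chisel_2 in the frame of rack between 0.024 and 0.038 m) and (y of chisel_1 in the frame of rack between -0.01 and 0.01 m and y of rack in the frame of chisel_1 between 0.066 and 0.11 m and angle between the y axis of chisel_1 and the x axis of rack, either way round below 0.08 rad and z of chisel_1 in the frame of rack between 0.024 and 0.038 m) and (y of gouge in the frame of rack between 0.052 and 0.072 m and y of rack in the frame of gouge between 0.066 and 0.11 m and angle between the y axis of gouge and the x axis of rack, either way round below 0.08 rad and z of gouge in the frame of rack between 0.024 and 0.038 m) and (y of chisel_wide in the frame of rack between 0.114 and 0.134 m and y of rack in the frame of chisel_wide between 0.066 and 0.11 m and angle between the y axis of chisel_wide and the x axis of rack, either way round below 0.08 rad and z of chisel_wide in the frame of rack between 0.024 and 0.038 m)) or ((y of chisel_narrow in the frame of rack between 0.114 and 0.134 m and y of rack in the frame of chisel_narrow between 0.066 and 0.11 m and angle between the y axis of chisel_narrow and the x axis of rack, either way round below 0.08 rad and z of chisel_narrow in the frame of rack between 0.024 and 0.038 m) and (y of chisel_2 in the frame of rack between 0.052 and 0.072 m and y of rack in the frame of chisel_2 between 0.066 and 0.11 m and angle between the y axis of chisel_2 and the x axis of rack, either way round below 0.08 rad and z of chisel_2 in the frame of rack between 0.024 and 0.038 m) and (y of chisel_1 in the frame of rack between -0.01 and 0.01 m and y of rack in the frame of chisel_1 between 0.066 and 0.11 m and angle between the y axis of chisel_1 and the x axis of rack, either way round below 0.08 rad and z of chisel_1 in the frame of rack between 0.024 and 0.038 m) and (y of gouge in the frame of rack between -0.072 and -0.052 m and y of rack in the frame of gouge between 0.066 and 0.11 m and angle between the y axis of gouge and the x axis of rack, either way round below 0.08 rad and z of gouge in the frame of rack between 0.024 and 0.038 m) and (y of chisel_wide in the frame of rack between -0.134 and -0.114 m and y of rack in the frame of chisel_wide between 0.066 and 0.11 m and angle between the y axis of chisel_wide and the x axis of rack, either way round below 0.08 rad and z of chisel_wide in the frame of rack between 0.024 and 0.038 m))) and linear speed of each of chisel_narrow, chisel_2, chisel_1, gouge, chisel_wide below 0.02 m/s and contact force between each of chisel_narrow, chisel_2, chisel_1, gouge, chisel_wide and the fingers below 0.1 N); the robot touches nothing.
It also fails if it takes over 123 s, if anything falls off the work surface, if the arm or the gripper's body presses on something with over 40 N, if the wrist force passes 120 N, or if a joint passes its speed limit or range.

ROBOT

A 6-joint arm with a two-finger parallel gripper is mounted at the origin on a cart in front of the work surface, level with it; the furniture and walls round the work are solid. World frame = base frame: x ahead of the robot, y to its left, z up, the work surface at z = 0. Lengths are in m, angles in rad, forces in N, time in s.
With the tool pointing down it reaches from about 0.25 to 0.725 m from the base axis. Payload 4 kg.
Tool frame: the origin (TCP) lies on the centre line of the jaws, within the pads' length; the fingertips stand 22 mm ahead of it and the grasp point (between the pads) lies 3 mm ahead of it; z points along the fingers, y is the line along which they close (so a half turn about z gives the same grasp; the last joint's range is limited). The gripper opens to 85 mm and grips with 20 to 120 N. Pads are 22 mm wide; open, the fingers measure 114 mm over their backs; the gripper's body (76 mm by 85 mm) begins 54 mm behind the grasp point. The pads swing forward as they close: fully open they stand 13 mm farther back than shut.
Start: joints at [1.247, 0.241, 0.005, 1.335, 0, 1.571], TCP at [0.159, 0.474, 0.253] pointing down, gripper open.
Joint ranges: [-2.72, 2.72], [-1.05, 1.87], [-1.09, 1.28], [-1.99, 2.15], [-1.42, 1.44], [-3.14, 3.14]. Speed limits (rad/s): [2.79, 2.79, 3.14, 3.14, 3.14, 3.14].

INTERFACE

Orientations are given as a unit quaternion [x, y, z, w].
In Python, from workcell import bot gives the robot as it stands.
- The arm moves only by the shell command python3 -m inch 'ROWS'. ROWS is JSON, one flat list of numbers, 7 for each row, row after row: the shift along the world's x, y, z in mm, then the turn, a rotation vector about the world's x, y, z in rad, then the opening in per cent of the stroke, from 0 (shut) to 100 (fully open). A call has 1 to 8 rows; each row is the pose to reach, as a shift and turn from the pose commanded when the call began; what a row does not reach only later rows make up. A row lasts 1/12 s, in which the tool goes at most 41.7 mm and 7.16 degrees, less where a joint would pass 70% of its speed; a pose out of reach is approached as far as the arm can. A call with a gripper value outside its range is refused whole. The fingers move at their own pace and stop on an object; the grip force is fixed at half the most. Time passes only in rows, so rows that repeat a pose let the fingers close. It gives the time, the measured TCP pose, the force, the opening and the grip force at its end, in the units of the state.
- bot.get_obs(): the state, without advancing time (a new reading comes with each control period).
- bot.camera(name): name is "scene" or "side" or "wrist"; returns the picture (480x640x3 uint8, blue, green, red); there is no depth.
- bot.camera_info(name): a dict with "intrinsics" (3x3 intrinsics, pixels), "camera_from_world" (4x4, takes a point from world to camera coordinates); the wrist camera has in their place "hand_eye" (4x4, takes a point from camera to tool coordinates, whose origin is the TCP and whose axes are the flange's). Camera axes: x right, y down, z forward; pixel columns grow to the right and rows downward; lengths in m; the calibration is good to about 2 mm. A picture is of the moment at which its call begins: read the wrist's pose just before it. camera_info takes no time and is no camera call.
- bot.job_done(): hands the job in; it is judged then, once.
Trained networks look in the newest picture that a camera, given by its name, has taken for a name from the list of things; names that differ only in an ending like _2 or _b are one class to them, and where a whole thing is asked for, a point or a joint stands for the part that bears it (a point fixed in the world has none). Each returns a list of dicts, best first, with "confidence" (0 to 1); they miss things now and then, are a little off and sometimes report something else, mostly with a low value. They report only what shows in the picture. A call takes as long as a camera call.
- bot.silhouettes(camera, target): "mask" (480x640 bool, what is visible of it) and "uv" ([column, row] in pixels, amid what is visible of it).
- bot.spot_point(camera, target): "uv" ([column, row] in pixels: a listed point, or the origin of a listed thing).
The state is a dict: "clock": time; "joint_pos": joint angles; "joint_vel": joint speeds; "tau": joint torques, N m; "eef_pos": TCP position; "tool_rot": TCP orientation; "ft_force": force on the tool from outside, world axes, zero at the start; "ft_torque": the same for the moment, N m; "grip_width": finger opening in m; "grasp_force": force on a finger pad.
Only numpy, scipy, OpenCV 4.12 (cv2) and the standard library are available. Lean on these libraries where they do the work, as an engineer would, in place of code of your own. Each camera call takes 0.05 s, during which the arm holds its last target. There are 200 camera calls.

## Working session

There is one attempt and no reset: what is moved stays moved. The work goes in short steps, Python scripts to look and compute and a shell command to move; the robot and the scene stay as the last step left them, time stands still between calls to the robot, and variables do not carry over. Pictures are saved under pics/ and viewed, at most 14 in all, crops included, and the job is handed in when it is done.

```bash
mkdir -p pics
cat > h.py <<'E'
import numpy as np,cv2
from workcell import bot
from scipy.spatial.transform import Rotation as R
def cam(name,o=None):
    i=bot.camera_info(name);K=np.array(i["intrinsics"])
    if name!="wrist": return K,np.linalg.inv(np.array(i["camera_from_world"]))
    o=o or bot.get_obs();T=np.eye(4);T[:3,:3]=R.from_quat(o["tool_rot"]).as_matrix();T[:3,3]=o["eef_pos"]
    return K,T@np.array(i["hand_eye"])
def ray(c,uv,z):
    K,W=c;d=W[:3,:3]@np.linalg.solve(K,[uv[0],uv[1],1]);p=W[:3,3];return p+d*(z-p[2])/d[2]
def axis(mask):
    p=np.argwhere(mask)[:,::-1].astype(float);m=p.mean(0);w,v=np.linalg.eigh(np.cov((p-m).T));a=v[:,1];t=(p-m)@a
    return m+a*t.min(),m+a*t.max()
E
python3 - <<'E'
from h import *
for n in("scene","side"):
    im=bot.camera(n);cv2.imwrite(f"pics/{n}0.png",im);c=cam(n);print(n,c[1][:3,3].round(2),c[1][:3,2].round(2))
    for t in("rack","chisel_narrow","chisel_2","gouge","chisel_wide"):
        for s in bot.silhouettes(n,t)[:5]:
            a,b=axis(s["mask"]);print(t,round(s["confidence"],2),np.round(s["uv"]),a.round(),b.round(),s["mask"].sum(),ray(c,a,.015)[:2].round(3),ray(c,b,.015)[:2].round(3))
o=bot.get_obs();print(o["tool_rot"],o["clock"]);print(bot.camera_info("wrist"))
E
```

```text
scene [-0.35 -0.84  0.75] [ 0.61  0.61 -0.5 ]
rack 0.7 [302. 258.] [385. 275.] [235. 233.] 4408 [ 0.536 -0.161] [0.41 0.2 ]
chisel_narrow 0.69 [259. 226.] [308. 209.] [237. 236.] 560 [0.627 0.176] [0.403 0.185]
chisel_2 0.92 [408. 338.] [491. 370.] [369. 323.] 1166 [ 0.446 -0.481] [ 0.388 -0.247]
chisel_2 0.72 [254. 195.] [277. 206.] [214. 176.] 523 [0.579 0.243] [0.568 0.5  ]
gouge 0.74 [194. 208.] [235. 231.] [169. 188.] 689 [0.416 0.209] [0.427 0.518]
chisel_wide 0.95 [341. 265.] [391. 244.] [312. 282.] 916 [ 0.65  -0.084] [ 0.403 -0.073]
side [0.5  1.09 0.96] [-0.01 -0.76 -0.65]
rack 0.73 [350. 260.] [312. 189.] [324. 299.] 2625 [ 0.49 -0.19] [0.464 0.2  ]
chisel_narrow 0.96 [331. 274.] [367. 268.] [260. 274.] 869 [0.367 0.104] [0.605 0.128]
chisel_2 0.97 [268. 372.] [272. 313.] [262. 440.] 1445 [0.573 0.242] [0.574 0.53 ]
chisel_2 0.93 [347. 164.] [326. 135.] [354. 178.] 347 [ 0.451 -0.457] [ 0.379 -0.242]
gouge 0.86 [345. 375.] [343. 310.] [352. 428.] 1585 [0.425 0.23 ] [0.421 0.506]
gouge 0.45 [334. 272.] [365. 268.] [270. 273.] 773 [0.371 0.104] [0.583 0.126]
chisel_wide 0.63 [317. 201.] [360. 198.] [259. 204.] 964 [ 0.367 -0.153] [ 0.624 -0.123]
[1.61166940e-01 9.86927158e-01 2.62034999e-05 3.08488470e-05] 0.6
{'intrinsics': array([[344.64692412,   0.        , 320.34209484],
       [  0.        , 344.64692412, 244.49399249],
       [  0.        ,   0.        ,   1.        ]]), 'hand_eye': array([[ 7.00054893e-04, -9.44366414e-01, -3.28894490e-01,
         8.45504285e-02],
       [ 9.99999679e-01,  5.32565547e-04,  5.99334005e-04,
        -1.33628247e-04],
       [-3.90833031e-04, -3.28894804e-01,  9.44366483e-01,
        -1.20377487e-01],
       [ 0.00000000e+00,  0.00000000e+00,  0.00000000e+00,
         1.00000000e+00]])}
```

View pics/scene0.png

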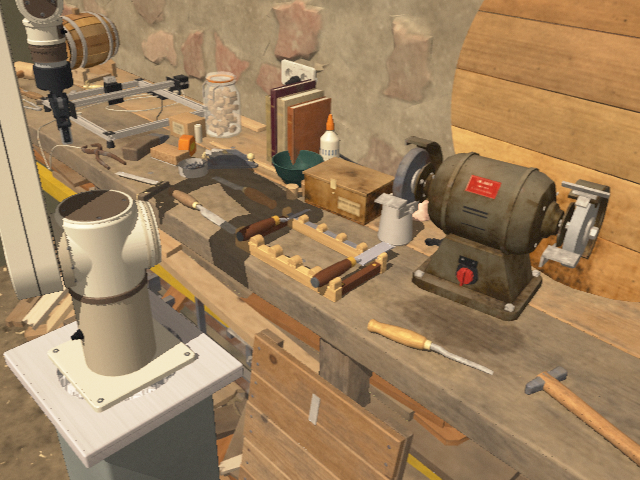

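View pics/side0.png

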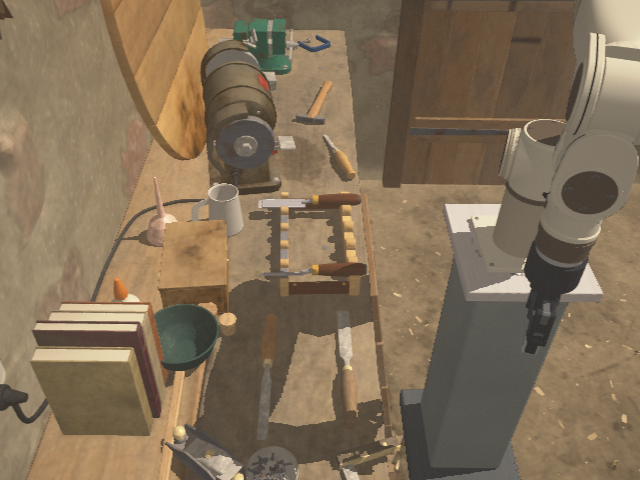

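The narrow chisel lies in the left (+y) end notch and the wide one in the right. One loose tool is right of the rack at about (345,155) in the side picture. Two are left of it: the far one near (268,372), handle toward the rack, and the near one near (347,375), butt away from it. Next is a close look to tell which is which.

```bash
python3 -m inch '[40,-25,20,0,0,0.12,100, 75,-50,40,0,0,0.24,100, 110,-70,60,0,0,0.32,100, 145,-95,80,0,0,0.32,100, 180,-120,80,0,0,0.32,100, 215,-145,80,0,0,0.32,100, 245,-165,80,0,0,0.32,100, 260,-170,80,0,0,0.32,100]'
cat > look.py <<'E'
from h import *
import sys
o=bot.get_obs();im=bot.camera("wrist");c=cam("wrist",o);cv2.imwrite(f"pics/{sys.argv[1]}.png",im)
print(o["clock"],np.round(o["eef_pos"],4),R.from_quat(o["tool_rot"]).as_matrix()[:,1].round(3),np.round(o["joint_pos"],2))
for t in sys.argv[2:]:
    for s in bot.silhouettes("wrist",t)[:4]:
        a,b=axis(s["mask"]);A=ray(c,a,.012)[:2];B=ray(c,b,.012)[:2]
        print(t,round(s["confidence"],2),np.round(s["uv"]),a.round(),b.round(),A.round(3),B.round(3),"L",np.linalg.norm(A-B).round(3))
    for s in bot.spot_point("wrist",t)[:4]: print("  pt",t,round(s["confidence"],2),np.round(s["uv"],1),ray(c,s["uv"],.0)[:2].round(3))
E
python3 look.py w1 rack chisel_2 gouge
```

```text
clock: 1.27
eef_pos: [0.4204, 0.3023, 0.3344]
tool_rot: [0.002, 1.0, 0.0, 0.001]
ft_force: [0.7, 1.3, -0.5]
grip_width: 0.0854
grasp_force: 0.0
1.2667 [0.4204 0.3023 0.3344] [0.004 1.    0.001] [ 0.62  0.26  0.24  1.55 -0.    0.63]
rack 0.62 [124. 281.] [241. 254.] [ -6. 222.] [0.504 0.193] [ 0.457 -0.131] L 0.328
  pt rack 0.75 [102.7 181. ] [0.405 0.017]
chisel_2 0.79 [355. 296.] [470. 298.] [284. 301.] [0.573 0.518] [0.577 0.25 ] L 0.268
  pt chisel_2 0.86 [378.2 294.4] [0.573 0.387]
gouge 0.62 [372. 193.] [478. 195.] [258. 197.] [0.423 0.507] [0.425 0.222] L 0.285
  pt gouge 0.86 [368.3 191.8] [0.421 0.366]
```

View pics/w1.png

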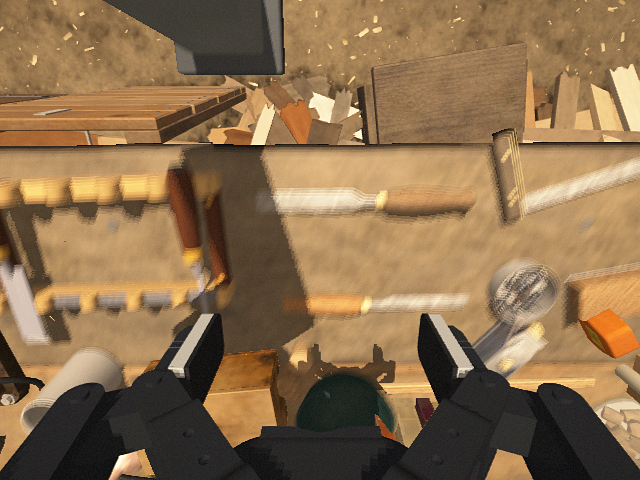

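The gouge (wide blade, about 285 long, butt at (478,195)) is the near one. The far one, with its butt at (284,301), is chisel_1, and the one right of the rack is chisel_2. Next I look at the rack from above.

```bash
python3 -m inch '[0,-40,0,0,0,0,100, 0,-80,0,0,0,0,100, 0,-120,0,0,0,0,100, 0,-160,0,0,0,0,100, -10,-200,0,0,0,0,100, -20,-240,0,0,0,0,100, -30,-280,0,0,0,0,100, -40,-320,0,0,0,0,100]'
python3 -m inch '[0,-40,0,0,0,0,100, 0,-40,0,0,0,0,100, 0,-40,0,0,0,0,100]'
python3 look.py w2 rack chisel_2 chisel_narrow chisel_wide
```

```text
clock: 2.28
eef_pos: [0.3778, -0.0162, 0.3336]
tool_rot: [-0.0, 1.0, -0.0, 0.0]
ft_force: [1.2, 0.3, 0.1]
grip_width: 0.0852
grasp_force: 0.0
clock: 2.53
eef_pos: [0.3786, -0.0568, 0.3336]
tool_rot: [0.004, 1.0, 0.0, 0.0]
ft_force: [-0.7, 0.3, -1.3]
grip_width: 0.0851
grasp_force: 0.0
2.5333 [ 0.3786 -0.0568  0.3336] [0.007 1.    0.   ] [-0.15 -0.02 -0.08  1.5   0.   -0.14]
rack 0.93 [362. 230.] [510. 261.] [254. 268.] [0.474 0.204] [ 0.483 -0.149] L 0.353
rack 0.57 [580. 222.] [639. 225.] [524. 226.] [0.424 0.368] [0.423 0.214] L 0.153
  pt rack 0.9 [374.7 213.8] [0.409 0.017]
chisel_2 0.97 [581. 324.] [639. 324.] [527. 325.] [0.576 0.413] [0.576 0.248] L 0.166
chisel_2 0.83 [119. 220.] [173. 199.] [ 16. 249.] [ 0.385 -0.248] [ 0.452 -0.473] L 0.235
  pt chisel_2 0.95 [612.3 317. ] [0.571 0.382]
  pt chisel_2 0.84 [ 94.2 225.1] [ 0.422 -0.366]
chisel_narrow 0.6 [479. 242.] [486. 192.] [465. 337.] [0.378 0.157] [0.596 0.159] L 0.218
  pt chisel_narrow 0.81 [469.4 279.8] [0.508 0.158]
chisel_wide 0.88 [284. 275.] [276. 193.] [292. 363.] [ 0.377 -0.114] [ 0.641 -0.102] L 0.265
  pt chisel_wide 0.97 [285.3 283.7] [ 0.512 -0.109]
```

View pics/w2.png

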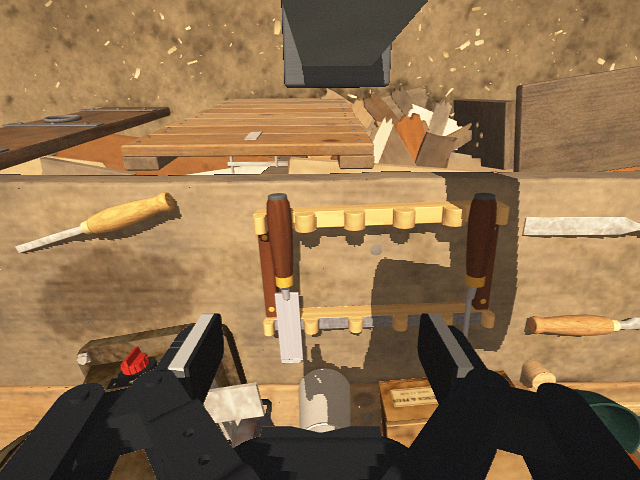

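Top view: chisel_2 lies at (173,199)–(16,249), the rack's front comb runs from (261,220) to (502,213), and the rear comb from (268,325) to (488,318). I'll zoom in for the tooth positions.

```bash
python3 -c "
import cv2;i=cv2.imread('pics/w2.png')[195:340,250:515];cv2.imwrite('pics/w2c.png',cv2.resize(i,None,fx=3,fy=3,interpolation=2))"
```

```text
(no output)
```

View pics/w2c.png

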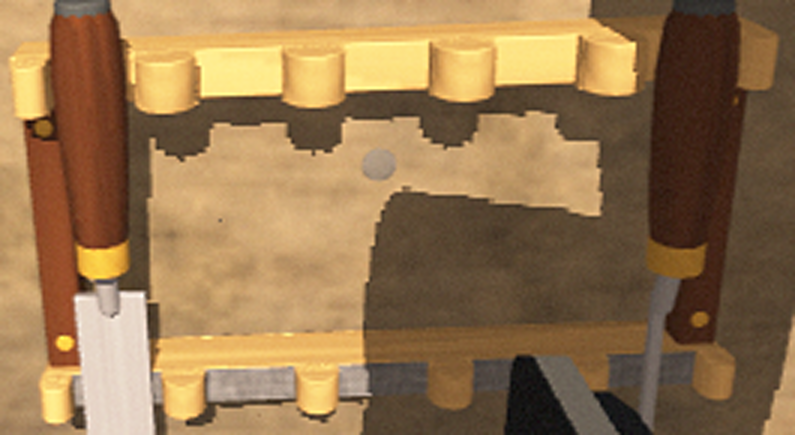

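```bash
cat > rk.py <<'E'
from h import *
from scipy.optimize import least_squares
i=bot.camera_info("wrist");K=np.array(i["intrinsics"]);T=np.eye(4);T[:3,:3]=np.array([[-1,.007,0],[.007,1,0],[0,0,-1]]);T[:3,3]=[.3786,-.0568,.3336]
c=(K,T@np.array(i["hand_eye"]))
F=[(-93,167,110),(-31,314,105),(31,463,100),(93,609,93)];B=[(-155,57,420),(-93,184,417),(-31,318,412),(31,450,407),(155,715,398)]
P=[(.011,y/1e3,ray(c,(250+u/3,195+v/3),.05)[:2]) for y,u,v in F]+[(.159,y/1e3,ray(c,(250+u/3,195+v/3),.047)[:2]) for y,u,v in B]
def f(q):
    C,S=np.cos(q[2]),np.sin(q[2]);return np.concatenate([[q[0]+C*x-S*y-p[0],q[1]+S*x+C*y-p[1]] for x,y,p in P])
r=least_squares(f,[.4,.01,0]);print(r.x.round(4),(r.fun.reshape(-1,2)*1e3).round(1).tolist())
C,S=np.cos(r.x[2]),np.sin(r.x[2])
for y in(.124,.062,0,-.062,-.124):print(y,[np.round([r.x[0]+C*x-S*y,r.x[1]+S*x+C*y],4).tolist() for x in(0,.048,.088,.15)])
E
python3 rk.py
```

```text
[0.4038 0.0151 0.0373] [[0.3, -2.3], [-0.2, -0.4], [-0.8, 1.0], [-0.5, 3.8], [1.3, -5.2], [0.2, -1.5], [0.2, -0.9], [0.1, 0.9], [-0.5, 4.5]]
0.124 [[0.3992, 0.139], [0.4472, 0.1408], [0.4872, 0.1423], [0.5491, 0.1446]]
0.062 [[0.4015, 0.077], [0.4495, 0.0788], [0.4895, 0.0803], [0.5514, 0.0826]]
0 [[0.4038, 0.0151], [0.4518, 0.0169], [0.4918, 0.0184], [0.5537, 0.0207]]
-0.062 [[0.4062, -0.0469], [0.4541, -0.0451], [0.4941, -0.0436], [0.5561, -0.0413]]
-0.124 [[0.4085, -0.1088], [0.4564, -0.107], [0.4964, -0.1055], [0.5584, -0.1032]]
```

```bash
python3 -m inch '[5,-35,-20,0,0,-0.12,100, 10,-70,-40,0,0,-0.24,100, 15,-105,-60,0,0,-0.36,100, 20,-140,-80,0,0,-0.48,100, 25,-175,-100,0,0,-0.6,100, 29,-210,-120,0,0,-0.72,100, 29,-240,-140,0,0,-0.84,100, 29,-266,-160,0,0,-0.96,100]'
python3 -m inch '[0,0,-15,0,0,-0.12,100, 0,0,-15,0,0,-0.24,100, 0,0,-15,0,0,-0.32,100, 0,0,-15,0,0,-0.32,100,0,0,-15,0,0,-0.32,100]'
python3 look.py w3 chisel_2
```

```text
clock: 3.65
eef_pos: [0.4084, -0.3238, 0.1721]
tool_rot: [0.466, 0.885, -0.0, 0.0]
ft_force: [0.6, 1.0, 0.6]
grip_width: 0.0851
grasp_force: 0.0
clock: 4.07
eef_pos: [0.4084, -0.3217, 0.1581]
tool_rot: [0.598, 0.802, 0.0, -0.0]
ft_force: [0.3, -0.2, 0.7]
grip_width: 0.0853
grasp_force: 0.0
4.0667 [ 0.4084 -0.3217  0.1581] [ 0.958  0.286 -0.   ] [-0.67  0.34 -0.11  1.12  0.    0.61]
chisel_2 0.67 [322. 232.] [316. 140.] [319. 391.] [ 0.385 -0.252] [ 0.453 -0.472] L 0.231
  pt chisel_2 0.79 [321.3 282.4] [ 0.423 -0.367]
```

View pics/w3.png

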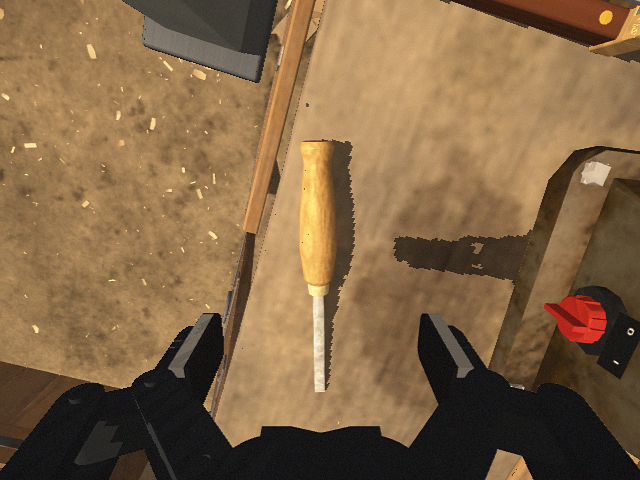

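Chisel_2 is centred under the jaws (handle axis at u≈317) and aligned with them. I'll lower and grip.

```bash
python3 -m inch '[-1,-1,-35,0,0,0,100, -1,-1,-70,0,0,0,100, -1,-1,-105,0,0,0,100, -1,-1,-125,0,0,0,100, -1,-1,-134,0,0,0,100, -1,-1,-134,0,0,0,0, -1,-1,-134,0,0,0,0, -1,-1,-134,0,0,0,0]'
python3 -m inch '[0,0,0,0,0,0,0, 0,0,0,0,0,0,0, 0,0,0,0,0,0,0, 0,0,20,0,0,0,0, 0,0,50,0,0,0,0, 0,0,90,0,0,0,0, 0,0,120,0,0,0,0]'
```

```text
clock: 4.88
eef_pos: [0.4085, -0.324, 0.0261]
tool_rot: [0.599, 0.801, -0.0, 0.002]
ft_force: [-0.6, -0.4, 0.3]
grip_width: 0.0518
grasp_force: 0.0
clock: 5.47
eef_pos: [0.4072, -0.323, 0.1468]
tool_rot: [0.599, 0.801, 0.0, 0.001]
ft_force: [0.8, -0.2, -2.0]
grip_width: 0.0293
grasp_force: 59.8
```

```bash
python3 -m inch '[0,40,0,0,0,0,0, 0,80,0,0,0,0,0, 0,120,0,0,0,0,0, 0,160,0,0,0,0,0, 0,200,0,0,0,0,0, 0,240,0,0,0,0.1,0, 0,280,0,0,0,0.22,0, 0,320,0,0,0,0.34,0]'
python3 -m inch '[5,30,0,0,0,0.12,0, 10,55,0,0,0,0.24,0, 20,81,0,0,0,0.36,0, 30,81,0,0,0,0.48,0, 42,81,0,0,0,0.6,0, 42,81,0,0,0,0.72,0, 42,81,0,0,0,0.84,0, 42,81,0,0,0,0.96,0]'
python3 -m inch '[0,0,0,0,0,0.02,0, 0,0,0,0,0,0.02,0, 0,0,0,0,0,0.02,0]'
python3 look.py w4 rack chisel_2
```

```text
clock: 6.13
eef_pos: [0.4066, -0.0012, 0.1448]
tool_rot: [0.452, 0.892, 0.0, 0.001]
ft_force: [1.6, -0.2, -1.9]
grip_width: 0.0291
grasp_force: 59.9
clock: 6.8
eef_pos: [0.449, 0.0782, 0.1445]
tool_rot: [-0.011, 1.0, 0.0, 0.0]
ft_force: [-0.2, 1.0, -1.8]
grip_width: 0.0289
grasp_force: 59.8
clock: 7.05
eef_pos: [0.449, 0.078, 0.1445]
tool_rot: [-0.017, 1.0, 0.0, 0.0]
ft_force: [-0.6, 0.9, -2.0]
grip_width: 0.029
grasp_force: 59.8
7.05 [0.449  0.078  0.1445] [-0.034  0.999  0.   ] [ 0.17  0.24 -0.3   1.03  0.    0.14]
rack 0.94 [203. 200.] [476. 224.] [  7. 274.] [0.432 0.196] [ 0.486 -0.172] L 0.372
  pt rack 0.8 [243.3 177.6] [0.405 0.018]
chisel_2 0.9 [321. 283.] [318. 148.] [322. 431.] [0.38  0.074] [0.642 0.086] L 0.262
chisel_2 0.72 [579. 381.] [640. 387.] [504. 380.] [0.579 0.372] [0.576 0.247] L 0.125
  pt chisel_2 0.76 [323.1 383.5] [0.596 0.086]
```

View pics/w4.png

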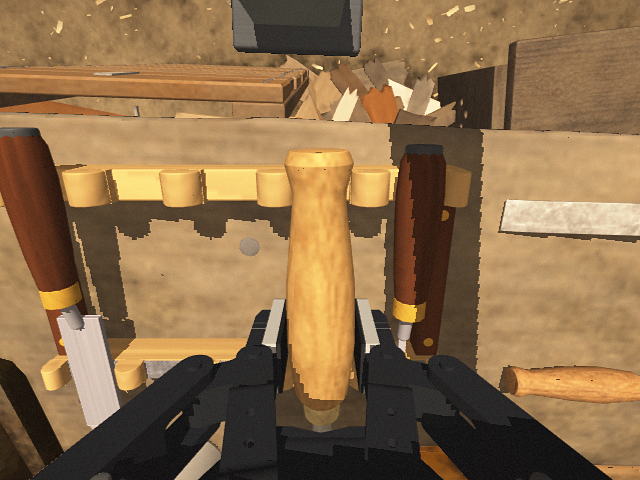

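The chisel is held straight and over the notch: the gap between the teeth at (275,188) and (370,188) is centred at u≈322, and the handle is at 320. I'll check this numerically.

Run:
```python
from h import *
c=cam("wrist")
for u in(87,181,370):print(ray(c,(u,204),.05).round(4))
print("butt",ray(c,(319,150),.137).round(4),ray(c,(320,405),.135).round(4))
```

```text
[ 0.4175 -0.0713  0.05  ]
[ 0.4153 -0.0117  0.05  ]
[0.411 0.108 0.05 ]
butt [0.3732 0.0746 0.137 ] [0.4905 0.0792 0.135 ]
```

```bash
python3 -m inch '[0,1,-25,0,0,0,0, 0,1,-50,0,0,0,0, 0,1,-60,0,0,0,0, 0,1,-70,0,0,0,0, 0,1,-77,0,0,0,0, 0,1,-83,0,0,0,0, 0,1,-87,0,0,0,0, 0,1,-87,0,0,0,0]'
```

```text
clock: 7.97
eef_pos: [0.4488, 0.079, 0.0568]
tool_rot: [-0.018, 1.0, -0.0, -0.0]
ft_force: [-0.9, -0.7, -1.3]
grip_width: 0.0286
grasp_force: 60.0
```

```bash
python3 -m inch '[0,0,-1,0,0,0,0, 0,0,-1,0,0,0,52, 0,0,-1,0,0,0,52, 0,0,-1,0,0,0,52, 0,0,20,0,0,0,52, 0,0,50,0,0,0,52, 0,0,85,0,0,0,52, 0,0,110,0,0,0,52]'
python3 - <<'E'
from h import *
im=bot.camera("wrist");cv2.imwrite("pics/w5.png",im)
E
```

```text
clock: 8.63
eef_pos: [0.4498, 0.0791, 0.1702]
tool_rot: [-0.018, 1.0, 0.0, 0.001]
ft_force: [0.6, -0.7, 0.2]
grip_width: 0.0444
grasp_force: 0.0
```

View pics/w5.png

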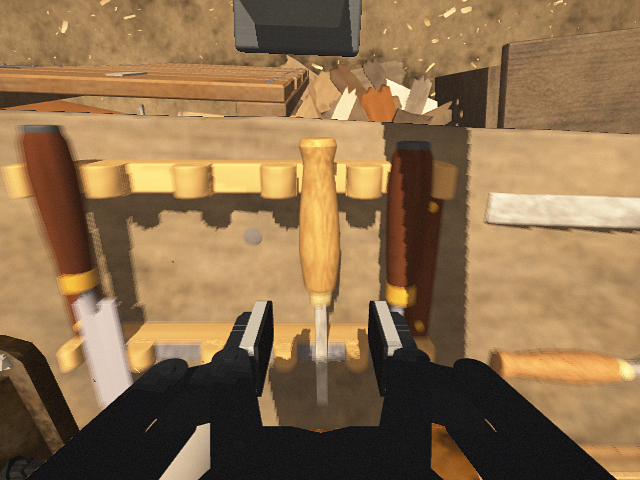

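Chisel_2 lies level in its notch (handle at (320,215), blade on the rear comb). Next is the gouge.

```bash
python3 -m inch '[0,40,0,0,0,-0.12,100, 0,80,0,0,0,-0.24,100, -5,120,0,0,0,-0.36,100, -10,160,0,0,0,-0.48,100, -15,200,0,0,0,-0.6,100, -20,240,0,0,0,-0.72,100, -25,280,0,0,0,-0.84,100, -26,315,0,0,0,-0.96,100]'
python3 -m inch '[0,10,0,0,0,-0.12,100, 0,10,0,0,0,-0.24,100, 0,10,0,0,0,-0.36,100, 0,10,0,0,0,-0.48,100, 0,10,0,0,0,-0.6,100, 0,10,0,0,0,-0.64,100, 0,10,0,0,0,-0.64,100, 0,10,0,0,0,-0.64,100]'
python3 look.py w6 gouge chisel_1
```

```text
clock: 9.35
eef_pos: [0.4233, 0.382, 0.1677]
tool_rot: [0.425, 0.905, 0.0, 0.0]
ft_force: [1.8, 0.4, -0.2]
grip_width: 0.0855
grasp_force: 0.0
clock: 10.02
eef_pos: [0.4241, 0.3904, 0.1674]
tool_rot: [0.686, 0.728, 0.0, 0.0]
ft_force: [0.2, -0.3, -0.4]
grip_width: 0.0855
grasp_force: 0.0
10.0167 [0.4241 0.3904 0.1674] [0.998 0.059 0.   ] [0.74 0.44 0.06 1.19 0.   2.26]
gouge 0.73 [323. 214.] [327.  87.] [313. 388.] [0.423 0.501] [0.427 0.229] L 0.272
  pt gouge 0.58 [320.5 256.9] [0.426 0.363]
chisel_1 0.74 [504. 219.] [534.  73.] [474. 359.] [0.572 0.52 ] [0.579 0.272] L 0.248
  pt chisel_1 0.63 [489.2 238.4] [0.573 0.39 ]
```

View pics/w6.png

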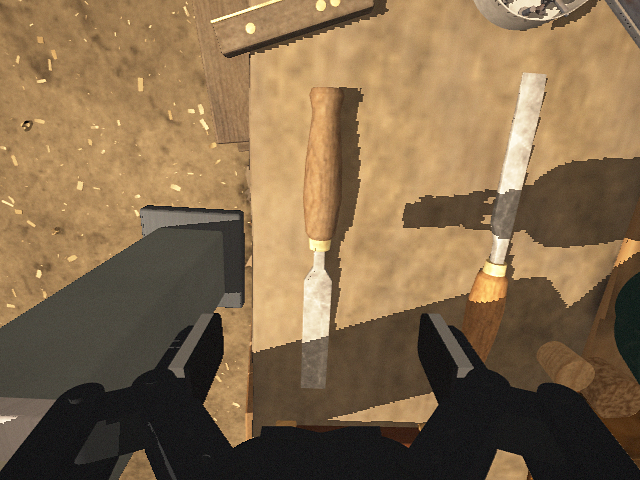

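The gouge is straight below, butt at (325,88), tip at (313,388), turned by about -0.04 rad. I'll grip it 13 mm further left.

```bash
python3 -m inch '[0,13,-35,0,0,-0.04,100, 0,13,-70,0,0,-0.04,100, 0,13,-105,0,0,-0.04,100, 0,13,-130,0,0,-0.04,100, 0,13,-143,0,0,-0.04,100, 0,13,-143,0,0,-0.04,0, 0,13,-143,0,0,-0.04,0, 0,13,-143,0,0,-0.04,0]'
python3 -m inch '[0,0,0,0,0,0,0, 0,0,0,0,0,0,0, 0,0,0,0,0,0,0, 0,0,20,0,0,0,0, 0,0,50,0,0,0,0, 0,0,90,0,0,0,0, 0,0,120,0,0,0,0]'
```

```text
clock: 10.93
eef_pos: [0.4249, 0.4041, 0.0256]
tool_rot: [0.701, 0.713, 0.001, 0.0]
ft_force: [0.0, -0.1, -0.1]
grip_width: 0.0516
grasp_force: 0.0
clock: 11.52
eef_pos: [0.424, 0.4033, 0.1466]
tool_rot: [0.701, 0.713, 0.0, 0.0]
ft_force: [0.7, 0.8, -1.2]
grip_width: 0.029
grasp_force: 59.6
```

```bash
python3 - <<'E'
from h import *
c=cam("side")
for uv in((225,233),(241,228),(209,220),(228,250)):print(uv,ray(c,uv,0)[:2].round(3))
for uv in((240,192),(241,205)):print(uv,ray(c,uv,.09)[:2].round(3))
c=cam("scene")
for uv in((382,232),(395,243)):print(uv,ray(c,uv,0)[:2].round(3))
E
python3 -m inch '[4,-40,0,0,0,0,0, 8,-80,0,0,0,0,0, 12,-120,0,0,0,0,0, 15,-160,0,0,0,0.12,0, 15,-200,0,0,0,0.24,0, 15,-240,0,0,0,0.36,0, 15,-280,0,0,0,0.48,0, 15,-320,0,0,0,0.6,0]'
```

```text
(225, 233) [ 0.699 -0.026]
(241, 228) [ 0.663 -0.046]
(209, 220) [ 0.744 -0.075]
(228, 250) [0.686 0.035]
(240, 192) [ 0.662 -0.071]
(241, 205) [ 0.655 -0.021]
(382, 232) [ 0.698 -0.017]
(395, 243) [ 0.68  -0.073]
clock: 12.18
eef_pos: [0.4388, 0.0953, 0.1445]
tool_rot: [0.475, 0.88, -0.0, 0.0]
ft_force: [1.1, -0.5, -1.7]
grip_width: 0.029
grasp_force: 59.7
```

```bash
python3 -m inch '[0,-40,0,0,0,0.12,0, 0,-80,0,0,0,0.24,0, 5,-110,0,0,0,0.36,0, 8,-128,0,0,0,0.48,0, 11,-128,0,0,0,0.6,0, 11,-128,0,0,0,0.72,0, 11,-128,0,0,0,0.84,0, 11,-128,0,0,0,0.96,0]'
python3 -m inch '[0,0,0,0,0,0.03,0, 0,0,0,0,0,0.03,0, 0,0,0,0,0,0.03,0]'
python3 look.py w7 gouge
```

```text
clock: 12.85
eef_pos: [0.4501, -0.0313, 0.1444]
tool_rot: [0.024, 1.0, -0.0, 0.0]
ft_force: [-0.3, -1.0, -2.4]
grip_width: 0.0291
grasp_force: 59.8
clock: 13.1
eef_pos: [0.4502, -0.0309, 0.1444]
tool_rot: [0.012, 1.0, -0.0, 0.0]
ft_force: [0.1, -1.1, -1.1]
grip_width: 0.0292
grasp_force: 59.8
13.1 [ 0.4502 -0.0309  0.1444] [ 0.025  1.    -0.   ] [-0.07  0.23 -0.31  1.03 -0.   -0.04]
gouge 0.93 [320. 242.] [319.  88.] [321. 432.] [ 0.342 -0.029] [ 0.644 -0.035] L 0.301
gouge 0.35 [639. 363.] [638. 357.] [637. 373.] [0.565 0.244] [0.582 0.249] L 0.018
  pt gouge 0.59 [322.7 381.9] [ 0.595 -0.032]
```

View pics/w7.png

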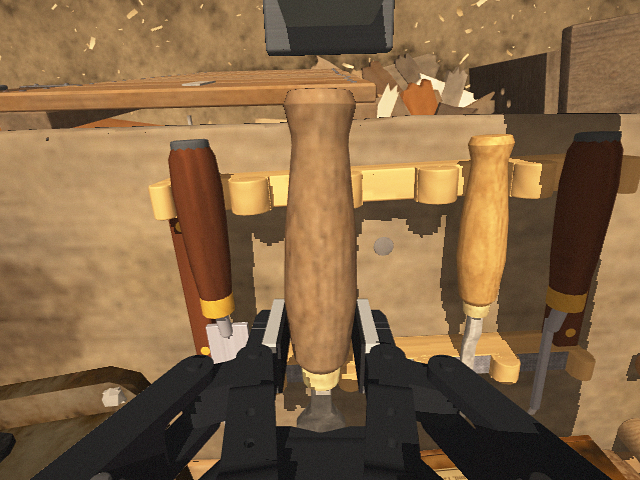

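The gouge is held well, but it sits 14 mm left of notch -62 and is turned by -0.06 rad. I'll correct that and lower it.

```bash
python3 -m inch '[0,-14,0,0,0,0.062,0, 0,-14,0,0,0,0.062,0, 0,-14,0,0,0,0.062,0]'
python3 - <<'E'
from h import *
o=bot.get_obs();print(o["eef_pos"],R.from_quat(o["tool_rot"]).as_matrix()[:,1]);im=bot.camera("wrist");cv2.imwrite("pics/w8.png",im)
E
```

```text
clock: 13.5
eef_pos: [0.4503, -0.0449, 0.1443]
tool_rot: [-0.018, 1.0, 0.0, 0.0]
ft_force: [-0.0, 0.2, -1.9]
grip_width: 0.0289
grasp_force: 59.9
[ 0.45031799 -0.04493831  0.14432481] [-3.63295497e-02  9.99339820e-01  2.97853838e-04]
```

View pics/w8.png

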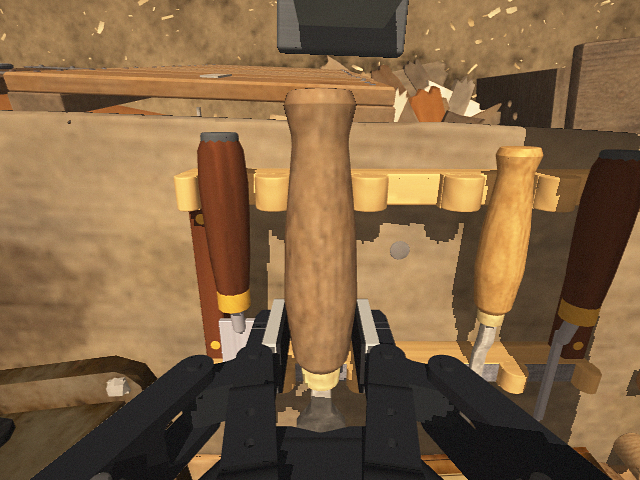

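The tooth gap is centred at u≈322 and the handle at 320, so I'll shift by 1 mm and lower.

```bash
python3 -m inch '[0,1,-25,0,0,0,0, 0,1,-50,0,0,0,0, 0,1,-60,0,0,0,0, 0,1,-70,0,0,0,0, 0,1,-77,0,0,0,0, 0,1,-83,0,0,0,0, 0,1,-87,0,0,0,0, 0,1,-88,0,0,0,0]'
python3 -m inch '[0,0,0,0,0,0,0, 0,0,0,0,0,0,52, 0,0,0,0,0,0,52, 0,0,0,0,0,0,52, 0,0,20,0,0,0,52, 0,0,50,0,0,0,52, 0,0,85,0,0,0,52, 0,0,110,0,0,0,52]'
```

```text
clock: 14.22
eef_pos: [0.4504, -0.0436, 0.0562]
tool_rot: [-0.019, 1.0, 0.0, -0.0]
ft_force: [0.1, 0.9, 1.2]
grip_width: 0.0291
grasp_force: 60.2
clock: 14.88
eef_pos: [0.451, -0.0439, 0.1691]
tool_rot: [-0.019, 1.0, -0.0, 0.001]
ft_force: [-0.3, -0.0, 0.1]
grip_width: 0.0447
grasp_force: 0.0
```

```bash
python3 - <<'E'
from h import *
c=cam("side")
for z,uv in((.06,(218,333)),(.0,(214,350)),(0,(228,300)),(.08,(229,240)),(0,(237,325)),(.03,(237,318))):print(uv,z,ray(c,uv,z)[:2].round(3))
E
python3 -m inch '[5,40,0,0,0,0.12,60, 10,80,0,0,0,0.24,60, 20,120,0,0,0,0.36,60, 35,155,0,0,0,0.48,60, 50,190,0,0,0,0.6,60, 65,225,0,0,0,0.72,60, 80,260,0,0,0,0.84,60, 95,290,0,0,0,0.96,60]'
```

```text
(218, 333) 0.06 [0.669 0.335]
(214, 350) 0.0 [0.682 0.327]
(228, 300) 0 [0.669 0.193]
(229, 240) 0.08 [0.672 0.09 ]
(237, 325) 0 [0.643 0.262]
(237, 318) 0.03 [0.641 0.27 ]
clock: 15.55
eef_pos: [0.5459, 0.2488, 0.1668]
tool_rot: [-0.482, 0.876, 0.0, 0.001]
ft_force: [-0.3, -1.2, 0.6]
grip_width: 0.0512
grasp_force: 0.0
```

```bash
python3 -m inch '[10,35,0,0,0,0.12,70, 20,70,0,0,0,0.24,70, 30,90,0,0,0,0.36,70, 30,97,0,0,0,0.48,70, 30,97,0,0,0,0.58,70, 30,97,0,0,0,0.58,70, 30,97,0,0,0,0.58,70, 30,97,0,0,0,0.58,70]'
python3 look.py w9 chisel_1
```

```text
clock: 16.22
eef_pos: [0.5754, 0.3428, 0.1666]
tool_rot: [0.709, -0.705, 0.0, -0.0]
ft_force: [-0.3, -0.5, -1.1]
grip_width: 0.0599
grasp_force: 0.0
16.2167 [0.5754 0.3428 0.1666] [-1.    -0.005 -0.   ] [ 0.54  0.63  0.37  1.32 -0.   -1.04]
chisel_1 0.78 [320. 220.] [324. 115.] [318. 396.] [0.574 0.251] [0.577 0.514] L 0.263
  pt chisel_1 0.73 [319.9 269.8] [0.576 0.382]
```

View pics/w9.png

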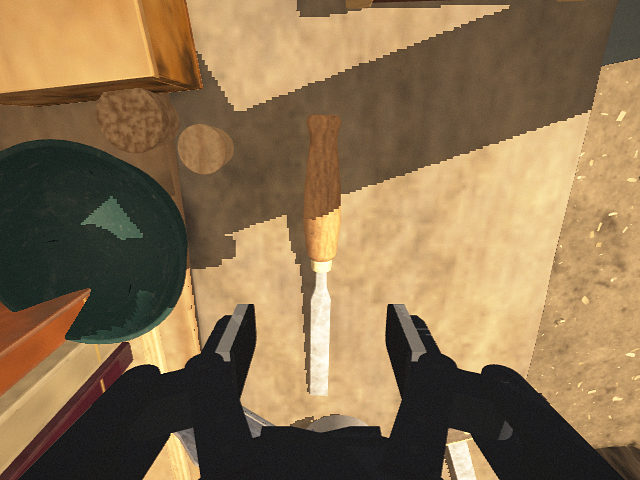

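Chisel_1 is aligned under the jaws (butt (324,115), tip (318,396)) and the bowl is well clear. I'll grip it.

```bash
python3 -m inch '[0,0,-35,0,0,-0.015,70, 0,0,-70,0,0,-0.015,70, 0,0,-105,0,0,-0.015,70, 0,0,-130,0,0,-0.015,70, 0,0,-142,0,0,-0.015,70, 0,0,-142,0,0,-0.015,0, 0,0,-142,0,0,-0.015,0, 0,0,-142,0,0,-0.015,0]'
python3 -m inch '[0,0,0,0,0,0,0, 0,0,0,0,0,0,0, 0,0,0,0,0,0,0, 0,0,20,0,0,0,0, 0,0,50,0,0,0,0, 0,0,90,0,0,0,0, 0,0,120,0,0,0,0]'
```

```text
clock: 17.03
eef_pos: [0.5768, 0.3439, 0.0266]
tool_rot: [-0.704, 0.71, -0.0, 0.002]
ft_force: [1.0, 0.6, -0.8]
grip_width: 0.0292
grasp_force: 59.8
clock: 17.62
eef_pos: [0.5756, 0.3434, 0.1472]
tool_rot: [-0.705, 0.71, -0.0, 0.001]
ft_force: [1.0, 1.1, -1.8]
grip_width: 0.0295
grasp_force: 60.2
```

```bash
python3 -m inch '[-30,-25,0,0,0,0,0, -60,-50,0,0,0,0,0, -90,-75,0,0,0,0,0, -115,-105,0,0,0,-0.12,0, -124,-140,0,0,0,-0.24,0, -124,-180,0,0,0,-0.36,0, -124,-220,0,0,0,-0.48,0, -124,-260,0,0,0,-0.6,0]'
python3 -m inch '[0,-40,0,0,0,-0.12,0, 0,-66,0,0,0,-0.24,0, 0,-66,0,0,0,-0.36,0, 0,-66,0,0,0,-0.48,0, 0,-66,0,0,0,-0.6,0, 0,-66,0,0,0,-0.72,0, 0,-66,0,0,0,-0.84,0, 0,-66,0,0,0,-0.925,0]'
python3 -m inch '[0,0,0,0,0,0,0, 0,0,0,0,0,0,0, 0,0,0,0,0,0,0]'
python3 - <<'E'
from h import *
o=bot.get_obs();print(o["eef_pos"],R.from_quat(o["tool_rot"]).as_matrix()[:,1])
E
```

```text
clock: 18.28
eef_pos: [0.451, 0.0819, 0.1453]
tool_rot: [-0.461, 0.887, -0.0, 0.001]
ft_force: [1.5, -0.5, -0.5]
grip_width: 0.0288
grasp_force: 60.0
clock: 18.95
eef_pos: [0.4515, 0.0171, 0.145]
tool_rot: [-0.016, 1.0, 0.0, 0.001]
ft_force: [-0.2, 0.2, -1.7]
grip_width: 0.029
grasp_force: 60.1
clock: 19.2
eef_pos: [0.4514, 0.0172, 0.1447]
tool_rot: [-0.02, 1.0, -0.0, 0.0]
ft_force: [-0.1, 0.2, -1.8]
grip_width: 0.0288
grasp_force: 60.1
[0.45142664 0.01720691 0.14467946] [-4.03842125e-02  9.99184225e-01 -2.15066129e-05]
```

```bash
python3 -m inch '[0,1,-25,0,0,0,0, 0,1,-50,0,0,0,0, 0,1,-60,0,0,0,0, 0,1,-70,0,0,0,0, 0,1,-77,0,0,0,0, 0,1,-83,0,0,0,0, 0,1,-87,0,0,0,0, 0,1,-88,0,0,0,0]'
python3 -m inch '[0,0,0,0,0,0,0, 0,0,0,0,0,0,0]'
```

```text
clock: 19.87
eef_pos: [0.4512, 0.0182, 0.056]
tool_rot: [-0.019, 1.0, -0.0, -0.0]
ft_force: [-1.2, 0.1, -1.6]
grip_width: 0.0287
grasp_force: 60.2
clock: 20.03
eef_pos: [0.4518, 0.0182, 0.0568]
tool_rot: [-0.019, 1.0, 0.0, 0.0]
ft_force: [0.3, 0.5, -2.1]
grip_width: 0.0287
grasp_force: 60.2
```

```bash
python3 -m inch '[0,0,-1,0,0,0,0, 0,0,-1,0,0,0,50, 0,0,-1,0,0,0,50, 0,0,-1,0,0,0,50, 0,0,20,0,0,0,50, 0,0,50,0,0,0,50, 0,0,85,0,0,0,50, -20,0,120,0,0,0,50]'
python3 -m inch '[-30,0,30,0,0,0,50, -60,0,60,0,0,0,50, -60,0,100,0,0,0,50, -60,0,130,0,0,0,50, -60,0,130,0,0,0,50, -60,0,130,0,0,0,50]'
python3 look.py w10 gouge chisel_1 chisel_narrow chisel_wide
```

```text
clock: 20.7
eef_pos: [0.4339, 0.0182, 0.178]
tool_rot: [-0.019, 1.0, -0.0, 0.002]
ft_force: [2.0, 0.4, 0.4]
grip_width: 0.0424
grasp_force: 0.0
clock: 21.2
eef_pos: [0.3723, 0.0183, 0.3086]
tool_rot: [-0.019, 1.0, 0.0, 0.003]
ft_force: [0.7, -1.2, -0.1]
grip_width: 0.0428
grasp_force: 0.0
21.2 [0.3723 0.0183 0.3086] [-0.039  0.999  0.   ] [ 0.05 -0.04 -0.17  1.44  0.    0.01]
gouge 0.79 [269. 248.] [260. 184.] [278. 379.] [ 0.36  -0.055] [ 0.65  -0.033] L 0.291
  pt gouge 0.75 [272.8 289.7] [ 0.508 -0.042]
chisel_1 0.84 [368. 260.] [370. 204.] [362. 369.] [0.379 0.08 ] [0.627 0.09 ] L 0.247
chisel_1 0.61 [319. 261.] [320. 190.] [318. 377.] [0.365 0.017] [0.644 0.025] L 0.279
  pt chisel_1 0.63 [319.7 292.7] [0.51  0.023]
  pt chisel_narrow 0.82 [414.1 290.4] [0.501 0.153]
chisel_wide 0.89 [215. 263.] [206. 196.] [225. 351.] [ 0.378 -0.121] [ 0.603 -0.11 ] L 0.225
  pt chisel_wide 0.73 [222.8 293.2] [ 0.516 -0.112]
```

View pics/w10.png

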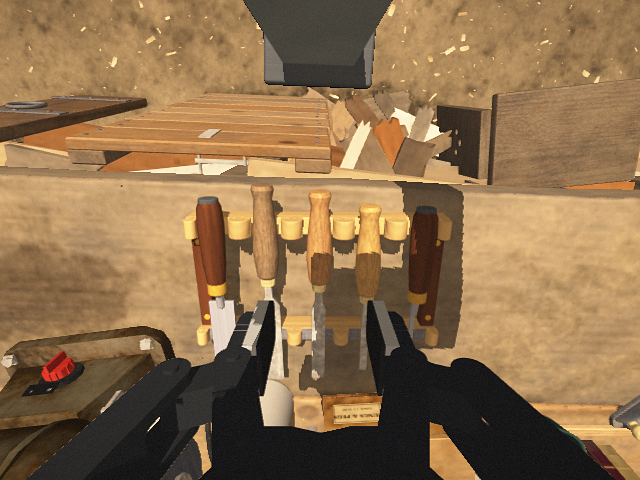

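All five tools lie in their notches in order of width: wide (215,263), gouge (269,248), chisel_1 (319,261), chisel_2 (368,260), narrow (424,250). The arm is clear, so I'm handing in.

```bash
python3 -c "
from workcell import bot
print(bot.job_done())"
```

```text
the job is handed in; nothing more can be done
None
```

The job is handed in: all five tools lie in the rack in order of blade width (narrow, chisel_2, chisel_1, gouge, wide), checked only in a last wrist picture, as the hand-in returned no verdict.

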